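# Hold the dust port's sprung shutter half open with its draw bar

## Robot

A 7-joint arm with a two-finger parallel gripper is mounted at the origin on the work surface. World frame = base frame: x ahead of the robot, y to its left, z up, the work surface at z = 0. Lengths are in m, angles in rad, forces in N, time in s.
With the tool pointing down it reaches from about 0.4 to 0.9 m from the base axis. Payload 5.5 kg.
Tool frame: the origin (TCP) lies midway between the tips of the shut fingers; the grasp point (between the pads) lies 19 mm behind it; z points along the fingers, y is the line along which they close (so a half turn about z gives the same grasp; the last joint's range is limited). The gripper opens to 92 mm and grips with 3 to 60 N. Pads are 19 mm wide; open, the fingers measure 130 mm over their backs; the gripper's body (75 mm by 190 mm) begins 47 mm behind the grasp point.
Start: joints at [1.596, 0.501, -0.427, 1.55, 0.221, 1.138, -0.21], TCP at [0.153, -0.632, 0.227] pointing down, gripper open.
Joint ranges: [-2.88, 2.88], [-0.31, 2.03], [-1.54, 1.56], [0.2, 2.42], [-1.41, 4.55], [0.19, 2.02], [-2.57, 2.57]. Speed limits (rad/s): [2.57, 2.57, 3.14, 3.14, 3.14, 3.14, 3.14].

## Interface

Orientations are given as a unit quaternion [w, x, y, z].
In Python, from bench import manip gives the robot as it stands.
- The arm moves only by the tool shift_gripper, called after "Emit:" as a command line: name --argument value ..., lists and objects as JSON in quotes. Schema: {"type":"object","properties":{"deltas":{"type":"array","items":{"type":"object","properties":{"rx":{"type":"number"},"ry":{"type":"number"},"rz":{"type":"number"},"x":{"type":"number"},"y":{"type":"number"},"z":{"type":"number"},"finger_gap":{"type":"number"}},"additionalProperties":false,"required":["finger_gap"]},"minItems":1,"maxItems":20},"clamp_n":{"type":"number"},"only":{"type":"string"},"quiet":{"type":"boolean"},"lines":{"type":"string"}},"required":["deltas"],"additionalProperties":false}. deltas is a list of rows, 1 to 20 of them, each an object with the fields rx, ry, rz (a rotation vector in rad), x, y, z (the shift in cm), finger_gap (the finger opening in m); a field left out counts as zero (the opening has to be given); each row shifts and turns the commanded pose from where the row before left it, along the tool's axes as they then stand; what a row does not reach is not made up. A row lasts 1/12 s, in which the tool goes at most 0.0417 m and 0.125 rad, less where a joint would pass 70% of its speed; a pose out of reach is approached as far as the arm can. The fingers move at their own pace and stop on an object; clamp_n is the grip in N (left out, the last holds). Time passes only in rows, so rows that do not move let the fingers close. The tool returns the time, the measured TCP pose, the force, the opening and the grip force at its end. only (a regular expression) keeps the lines of the reply that match it, lines (a string "A,B") keeps lines A to B, and quiet returns only ok. Input that does not fit is refused with a message, and nothing moves.
- manip.observe(): the state, without advancing time (a new reading comes with each control period).
- manip.capture(name): name is "scene" or "top" or "wrist"; returns (picture, depth): 400x640x3 uint8, blue, green, red; 400x640 float32, m along the optical axis (not along the pixel's ray), 0 where there is no reading.
- manip.camera_params(name): a dict with "vfov" (degrees; the focal length in pixels is half the picture's height over the tangent of half this angle, whatever the lens; pixels are square), "cx", "cy" (the principal point, pixels), "k1" (the pictures are not rectified: a ray, as slopes to the right and down, at radius r is drawn at 1 + k1 r^2 times it, then the intrinsics apply), "xyz" and "rotation" of the camera in the world. Camera axes: x right, y up, looking along -z (the intrinsics and any distortion apply to the point x, -y, -z); pixel columns grow to the right and rows downward; lengths in m; the calibration is good to about 2 mm. A picture is of the moment at which its call begins: read the wrist's pose just before it. camera_params takes no time and is no camera call; for the wrist camera it gives the pose at the moment of the call.
- manip.finish_job(): hands the job in; it is judged then, once.
The state is a dict: "clock": time; "q": joint angles; "qd": joint speeds; "tau": joint torques, N m; "eef_pos": TCP position; "eef_rot": TCP orientation; "ft_force": force on the tool from outside, world axes, zero at the start; "moment": the same for the moment, N m; "grip_width": finger opening in m; "grasp_force": force on a finger pad.
Only numpy, scipy, OpenCV 4.12 (cv2) and the standard library are available. Lean on these libraries where they do the work, as an engineer would, in place of code of your own. Each camera call takes 0.05 s, during which the arm holds its last target. There are 200 camera calls.

## Task

The dust port on this engraving bench has lost its draw bar: take the long square bar out of the parts tray, leaving the other parts in the tray, and lay it across the shutter's two lugs so that it sits down in both notches, roughly centred. Then, keeping hold of the bar, slide the shutter with it against its spring to half open, and finish while still holding it there: the spring shuts it if you let go, and only the bar, not the gripper, may press on the shutter at the end. Do not push the glass, jar, dish or block about on the bench.

Things in the scene. Friction and masses are not known exactly. Their poses are not given: they have to be found in the camera images.
- bar: the draw bar: plain aluminium bar, 14 x 14 mm square section, 160 mm long, 90 g (mass varies by some 30 %), by far the longest part in the tray. Origin at its centre, long axis = own y. Starts lying flat on the tray's floor (centre 12 mm above the bench), its middle clear of the other parts by 30 mm or more.
- tray: open grey plastic tray, fixed to the bench, 230 (own x) x 250 (own y) x 45 mm high outside, walls and floor 5 mm. Origin at the centre of its underside. It stands to the left or to the right of the robot's x axis, the dust port on the other side.
- gate: the dust port: flat grey box fixed to the bench, 310 mm along own x (from -130 to +180 mm of the origin), 190 mm wide (own y), top face 50 mm above the bench; origin on its underside. The steel shutter plate slides on its top towards own +x (away from the robot, turned by the box's yaw). Side rails at own y = +-85 mm, top 62 mm up; two spring tubes at own x 100 to 180 mm, top 70 mm up.
- port (a point): middle of the dark opening in the dust port's top, 60 mm along the port's own x by 110 mm across, at own x = -55 mm; the shutter plate covers it when shut, and half open the plate's edge crosses this middle
- half_mark (a point): on the dust port's left (own +y) rail, top of the middle and longest of three small dark ridges, 66 mm above the bench; both rails have them, at the port's own x = -10, +22 and +54 mm: level with the lugs' middle line (the yoke's origin) when the shutter is shut, half open and fully open
- shutter (a joint): travel of the shutter along the dust port's own +x, in m: 0 shut (where it starts), 0.064 fully open (stop), so half open is 0.032. A spring pushes it shut with about 4 N at 0, 9 N at half and 14 N fully open; it returns by itself when released.
- yoke (a point): two upright steel lugs on the shutter plate (moving with it), at own y = +-55 mm, each 10 mm thick (y) and 38 mm wide (x), 100 mm free between them for the gripper; axes parallel to the dust port's. Each has a U notch open at the top. Origin = where the centre of a seated, centred bar lies: midway between the lugs, 87.5 mm above the bench, 32 mm above the plate; it then lies along own y.
- notch (a point): midway between the floors of the two notches, 7 mm below the yoke's origin, 80.5 mm above the bench. Each notch is 18 mm wide for 12 mm of height, then flares out to its mouth 21 mm above the floor. A seated 14 mm bar has 2 mm of play each way along x and sticks out 20 mm beyond each lug.
- stub: in the tray, not wanted: the same square bar but only 70 mm long; origin under its middle
- collar: in the tray, not wanted: steel ring 34 mm across, 16 mm high; origin under its centre
- foot: in the tray, not wanted: black rubber foot, 32 mm flange with a 14 mm stem, 30 mm high; origin under its centre
- angle: in the tray, not wanted: steel angle piece 24 x 50 x 24 mm; origin under its middle
- nut: in the tray, not wanted: small brass ring nut 24 mm across, 11 mm high; origin under its centre
- bolt: in the tray, not wanted: short steel bolt standing on its 22 mm head, 30 mm high; origin under its head
- tumbler: glass tumbler standing on the bench, 72 mm across, 110 mm high; origin under its centre
- dish: shallow black dish on the bench, 110 mm across, 20 mm high; origin under its centre
- block: cork sanding block on the bench, 90 x 55 x 30 mm; origin under its centre
- jar: glass jar with lid on the bench, 60 mm across, 80 mm high; origin under its centre

How it is judged:
By the outcome, as a careful person would: the job done as asked, in the order asked, and still so for the second after the job is handed in, while the arm keeps its last pose, push and grip.
It also fails if it takes over 43 s, if anything falls off the work surface, if the arm or the gripper's body presses on something with over 40 N, if the wrist force passes 120 N, or if a joint passes its speed limit or range.

## Working session

There is one attempt and no reset: what is moved stays moved. The work goes in short steps, Python scripts to look and compute and a tool call to move; the robot and the scene stay as the last step left them, time stands still between calls to the robot, and variables do not carry over. Pictures are saved under pics/ and viewed, at most 11 in all, crops included, and the job is handed in when it is done.

```bash
ls; mkdir -p pics
```

Run:
```python
from bench import manip
import cv2,numpy as np
s=manip.observe();print(s)
for n in ("scene","top"):
    p,d=manip.capture(n);cv2.imwrite(f"pics/{n}0.png",p);np.save(f"pics/{n}0.npy",d);print(n,manip.camera_params(n))
print(manip.camera_params("wrist"))
```

```text
bench.py
pics
{'clock': 0.0, 'q': array([ 1.5961923 ,  0.50181973, -0.42683417,  1.55147463,  0.22078126,
        1.13830286, -0.21027218]), 'qd': array([ 0.00236554, -0.0010382 , -0.0004181 , -0.00151505, -0.00065583,
        0.00102839,  0.00035796]), 'tau': array([ 2.02446345e-04, -5.66602349e+01, -5.81608146e+00, -2.79111367e+01,
       -6.87097153e-02,  3.12270317e-02,  1.91373188e-04]), 'eef_pos': array([ 0.15293999, -0.63101452,  0.22568954]), 'eef_rot': array([-9.71066439e-04,  9.92932045e-01,  1.18680265e-01, -6.97177250e-05]), 'ft_force': array([-0.26644499, -0.80993335, -0.48662212]), 'moment': array([-0.05146874, -0.05105711, -0.02520916]), 'grasp_force': 0.0, 'grip_width': 0.09207232372844124}
scene {'vfov': 51.2859266961543, 'cx': 323.3668996058139, 'cy': 199.10641807246213, 'k1': -0.07637413798897487, 'xyz': array([ 1.58703046, -0.38423933,  1.11335919]), 'rotation': array([0.75423609, 0.32003711, 0.21505649, 0.53146485])}
top {'vfov': 43.47627186022627, 'cx': 316.2275391639281, 'cy': 205.24142947935974, 'k1': 0.04303905427601438, 'xyz': array([ 0.32869936, -0.00822521,  1.60697493]), 'rotation': array([-0.69348522, -0.06788846,  0.06172518,  0.71460437])}
{'vfov': 65.93850087142498, 'cx': 315.2750006847406, 'cy': 203.4177066277631, 'k1': -0.005038405621587227, 'xyz': array([ 0.23340978, -0.61270705,  0.38216541]), 'rotation': array([ 0.77643837, -0.12072703,  0.09610704, -0.61100891])}
```
View pics/top0.png

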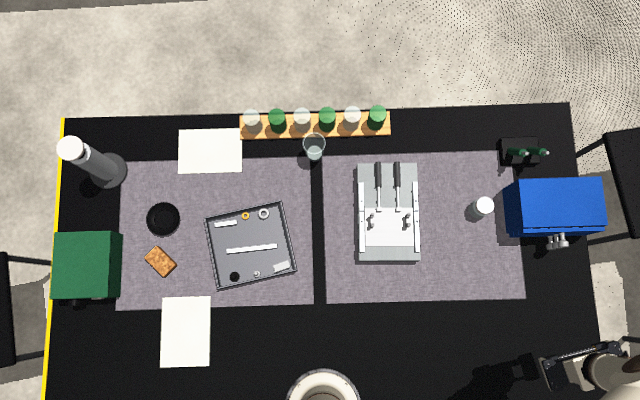

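View pics/scene0.png

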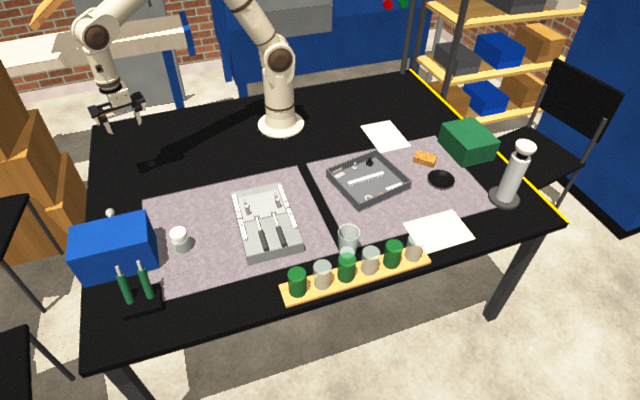

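The top view shows the tray on the left (+y), with the bar running from about (226,250) to (277,245), and the dust port on the right at about (389,212) with lugs near (370,222) and (406,222). The tumbler is at (314,147), the jar at (484,206), and the dish and block are left of the tray. The scene view agrees, with the bar near (365,183) and the port near (267,220).

Create h.py:
```python
import numpy as np,cv2
from scipy.spatial.transform import Rotation as R
from bench import manip
def rot(q): return R.from_quat([q[1],q[2],q[3],q[0]]).as_matrix()
def K(c):
    f=200/np.tan(np.radians(c["vfov"]/2)); return np.array([[f,0,c["cx"]],[0,f,c["cy"]],[0,0,1]])
def ray(c,uv):
    p=cv2.undistortPoints(np.float64(uv).reshape(-1,1,2),K(c),np.array([c["k1"],0,0,0,0.]))[:,0]
    # note OpenCV uses same forward model 1+k1 r^2
    d=np.c_[p[:,0],-p[:,1],-np.ones(len(p))]@rot(c["rotation"]).T
    return np.array(c["xyz"]),d
def onz(c,uv,z):
    o,d=ray(c,uv); return o+d*((z-o[2])/d[:,2])[:,None]
def tri(rays):
    A=np.zeros((3,3));b=np.zeros(3)
    for o,d in rays:
        d=d/np.linalg.norm(d);P=np.eye(3)-np.outer(d,d);A+=P;b+=P@o
    x=np.linalg.solve(A,b)
    return x,[np.linalg.norm(np.cross(x-o,d/np.linalg.norm(d))) for o,d in rays]
def proj(c,X):
    p=(np.atleast_2d(X)-c["xyz"])@rot(c["rotation"]); s=np.c_[p[:,0]/-p[:,2],-p[:,1]/-p[:,2]]
    s=s*(1+c["k1"]*(s**2).sum(1))[:,None]; k=K(c); return s*k[0,0]+k[:2,2]
def snap(n,f):
    c=manip.camera_params(n);p,d=manip.capture(n);cv2.imwrite(f"pics/{f}.png",p);np.save(f"pics/{f}.npy",d)
    return c,p,d
def rect(p,box,lo):
    x0,y0,x1,y1=box;g=p[y0:y1,x0:x1].min(2);m=(g>lo).astype(np.uint8)
    cs,_=cv2.findContours(m,cv2.RETR_EXTERNAL,cv2.CHAIN_APPROX_NONE)
    k=max(cs,key=lambda a:max(cv2.minAreaRect(a)[1]));r=cv2.minAreaRect(k)
    return cv2.boxPoints(r)+[x0,y0],np.array(r[0])+[x0,y0],r[1:]
```

Run:
```python
from h import *
T=manip.camera_params("top");S=manip.camera_params("scene")
t=cv2.imread("pics/top0.png");s=cv2.imread("pics/scene0.png")
bt,ct,r=rect(t,(215,235,290,260),150);bs,cs,r2=rect(s,(335,168,395,195),150)
print(bt,r,bs,r2)
print(tri([(o,d[0]) for o,d in (ray(T,[ct]),ray(S,[cs]))]))
print(onz(T,bt,.019))
# gate: lugs roughly, base corners
print(onz(T,[[370,222],[406,222]],.1)); print(onz(T,[[356,163],[418,163],[420,261],[357,261]],.05))
print("tray",onz(T,[[206,219],[281,202],[297,270],[219,290]],.045))
print(onz(T,[[314,158]],0),onz(T,[[484,212]],.0))
```

```text
[[215. 235.]
 [289. 235.]
 [289. 259.]
 [215. 259.]] ((24.0, 74.0), 90.0) [[335. 168.]
 [394. 168.]
 [394. 194.]
 [335. 194.]] ((26.0, 59.0), 90.0)
(array([0.49604829, 0.20877248, 0.00453783]), [np.float64(0.002270363932247527), np.float64(0.0022703639322475115)])
[[0.53731006 0.32657483 0.019     ]
 [0.52999526 0.09087403 0.019     ]
 [0.45380736 0.09229546 0.019     ]
 [0.46104867 0.32586658 0.019     ]]
[[ 0.55193093 -0.16056952  0.1       ]
 [ 0.54864324 -0.26920077  0.1       ]]
[[ 0.75149894 -0.13011181  0.05      ]
 [ 0.74495486 -0.32760012  0.05      ]
 [ 0.4334727  -0.31314407  0.05      ]
 [ 0.43897281 -0.11960293  0.05      ]]
tray [[0.58555656 0.34985564 0.045     ]
 [0.63278848 0.11264116 0.045     ]
 [0.41713053 0.0665383  0.045     ]
 [0.36365312 0.30716707 0.045     ]]
[[0.78667666 0.00425748 0.        ]] [[ 0.58828536 -0.53830649  0.        ]]
```

Units first: shifts go in cm. So 0.032 m is 3.2, -0.0248 m is -2.48.

Emit:
shift_gripper --deltas '[{"x": 3.2,"y": -2.48,"finger_gap": 0.092},{"x": 3.2,"y": -2.48,"finger_gap": 0.092},{"x": 3.2,"y": -2.48,"finger_gap": 0.092},{"x": 3.2,"y": -2.48,"finger_gap": 0.092},{"x": 3.2,"y": -2.48,"finger_gap": 0.092},{"x": 3.2,"y": -2.48,"finger_gap": 0.092},{"x": 3.2,"y": -2.48,"finger_gap": 0.092},{"x": 3.2,"y": -2.48,"finger_gap": 0.092},{"x": 3.2,"y": -2.48,"finger_gap": 0.092},{"x": 3.2,"y": -2.48,"finger_gap": 0.092},{"x": 3.2,"y": -2.48,"finger_gap": 0.092},{"x": 3.2,"y": -2.48,"finger_gap": 0.092},{"x": 3.2,"y": -2.48,"finger_gap": 0.092},{"finger_gap": 0.092}]'

```text
clock: 1.27
eef_pos: [0.4868, -0.211, 0.2274]
eef_rot: [-0.002, 0.992, 0.125, 0.002]
ft_force: [0.5, 0.7, 0.1]
grip_width: 0.0917
grasp_force: 0.0
```

Run:
```python
from h import *
c,p,d=snap("wrist","w1");print(c);s=manip.observe();print(s["q"],s["eef_pos"],s["clock"])
t=cv2.imread("pics/top0.png")
b,ct,r=rect(t,(220,238,284,256),200);print(b,r,onz(manip.camera_params("top"),list(b)+[ct],.019))
```

```text
{'vfov': 65.93850087142498, 'cx': 315.2750006847406, 'cy': 203.4177066277631, 'k1': -0.005038405621587227, 'xyz': array([ 0.56627726, -0.19197069,  0.38424993]), 'rotation': array([ 0.78053818, -0.11892317,  0.09424667, -0.60641157])}
[ 0.92684234  0.32068437 -0.67094005  1.84655936  0.22481704  1.05051106
 -1.15510326] [ 0.48431165 -0.2148108   0.2269396 ] 1.3167
[[225.81570482 248.43344879]
 [275.82935333 242.54948759]
 [276.38225555 247.24914551]
 [226.36860657 253.13310623]] ((4.732070446014404, 50.35857391357422), 83.2901611328125) [[0.49337292 0.2919393  0.019     ]
 [0.50715965 0.13317162 0.019     ]
 [0.49215809 0.13162281 0.019     ]
 [0.47842845 0.29011198 0.019     ]
 [0.49275167 0.21181953 0.019     ]]
```

View pics/w1.png

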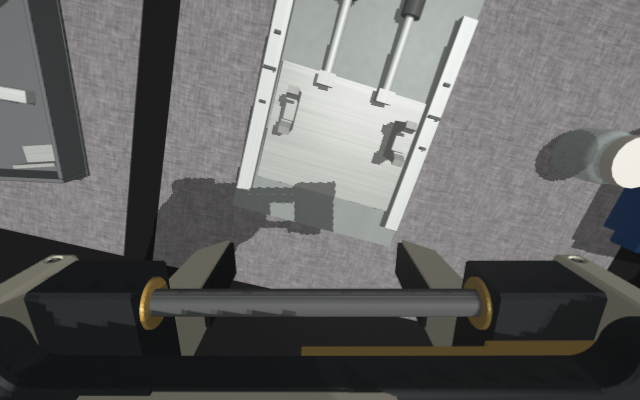

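The wrist view shows the port: the left rail has ridges near (277,31), (268,67) and (262,100), and the right rail has ridges near (446,71), (434,117) and (421,154). The lugs are near (288,110) and (397,143). I'll enlarge it to get exact pixels.

Run:
```python
import cv2
p=cv2.imread("pics/w1.png")[20:180,250:460];cv2.imwrite("pics/w1c.png",cv2.resize(p,None,fx=3.7,fy=3.7,interpolation=cv2.INTER_CUBIC))
```

```text
(no output)
```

View pics/w1c.png

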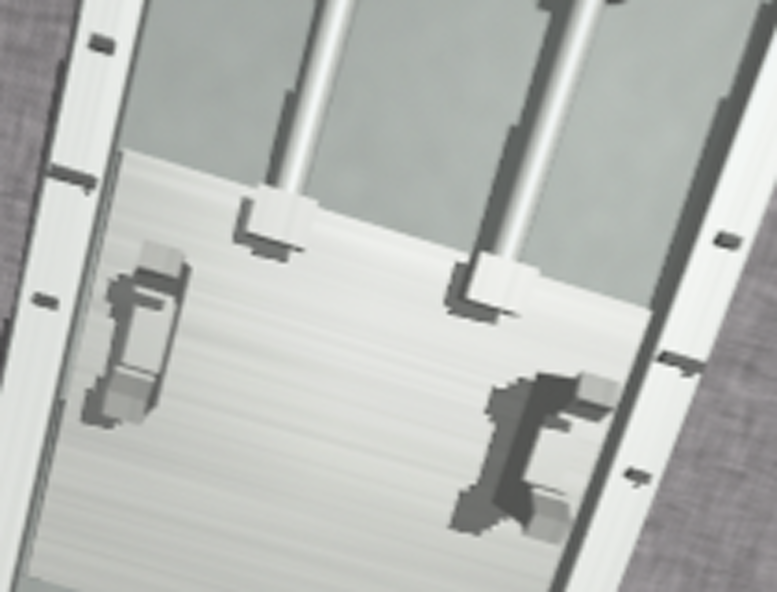

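Converted, 0.008 m is 0.8, -0.033 m is -3.3.

Emit:
shift_gripper --deltas '[{"x": 0.8,"y": -3.3,"finger_gap": 0.092},{"x": 0.8,"y": -3.3,"finger_gap": 0.092},{"x": 0.8,"y": -3.3,"finger_gap": 0.04},{"finger_gap": 0.04},{"finger_gap": 0.04}]'

```text
clock: 1.73
eef_pos: [0.481, -0.1175, 0.2267]
eef_rot: [0.0, 0.993, 0.12, -0.0]
ft_force: [-0.1, -0.2, 0.1]
grip_width: 0.0763
grasp_force: 0.0
```

Create g.py:
```python
from h import *
c1={'vfov': 65.93850087142498, 'cx': 315.2750006847406, 'cy': 203.4177066277631, 'k1': -0.005038405621587227, 'xyz': np.array([ 0.56627726, -0.19197069,  0.38424993]), 'rotation': np.array([ 0.78053818, -0.11892317,  0.09424667, -0.60641157])}
a=np.array([(102,43),(72,178),(45,300),(728,240),(680,362),(638,476),(163,258),(130,397),(596,392),(549,520)])/3.7+[250,20]
zz=[.066]*6+[.1015]*4
P=np.array([onz(c1,[u],z)[0] for u,z in zip(a,zz)])
```

Run:
```python
from g import *
print(P.round(4))
c2,p2,_=snap("wrist","w2");print({k:c2[k] for k in("xyz","rotation")})
p1=cv2.imread("pics/w1.png");g=[cv2.cvtColor(p,cv2.COLOR_BGR2GRAY) for p in(p1,p2)]
for u,X in zip(a,P):
    x,y=np.round(u).astype(int);t=g[0][y-8:y+9,x-8:x+9]
    w=proj(c2,X)[0];X0,Y0=np.round(w).astype(int)-20
    Y0=max(Y0,0)
    m=cv2.matchTemplate(g[1][Y0:Y0+41,X0:X0+41],t,cv2.TM_CCOEFF_NORMED);_,v,_,l=cv2.minMaxLoc(m)
    uv2=np.array([X0+l[0]+8,Y0+l[1]+8])+(u-[x,y])
    r1=ray(c1,[u]);r2=ray(c2,[uv2]);r=tri([(r1[0],r1[1][0]),(r2[0],r2[1][0])])
    print(u.round(1),uv2.round(1),w.round(1),round(v,2),r[0].round(4),round(r[1][0],4))
y=P[6:].mean(0);L=P[:3].mean(0);Rr=P[3:6].mean(0)
d=L-Rr;print("yoke xy",y,"yaw from rails",np.degrees(np.arctan2(-d[0],d[1])), "along",[np.degrees(np.arctan2(*(P[i]-P[i+2])[[1,0]])) for i in(0,3)],"mid ridge centre",(P[1]+P[4])/2)
```

```text
[[ 0.6214 -0.1411  0.066 ]
 [ 0.5891 -0.1402  0.066 ]
 [ 0.5581 -0.1393  0.066 ]
 [ 0.6168 -0.3092  0.066 ]
 [ 0.5848 -0.308   0.066 ]
 [ 0.5533 -0.3076  0.066 ]
 [ 0.575  -0.17    0.1015]
 [ 0.5423 -0.1695  0.1015]
 [ 0.5712 -0.278   0.1015]
 [ 0.539  -0.277   0.1015]]
{'xyz': array([ 0.56142292, -0.09850911,  0.38301732]), 'rotation': array([ 0.77724442, -0.12179859,  0.09529385, -0.60989778])}
[277.6  31.6] [373.6  49.6] [374.8  50.4] 0.89 [ 0.6224 -0.1404  0.0617] 0.0002
[269.5  68.1] [362.5  85.1] [364.  86.] 0.9 [ 0.5898 -0.1392  0.0603] 0.0003
[262.2 101.1] [352.2 118.1] [354.3 118.2] 0.87 [ 0.5578 -0.1381  0.0587] 0.0002
[446.8  84.9] [536.8  99.9] [537.6 100.8] 0.9 [ 0.6178 -0.3107  0.0617] 0.0003
[433.8 117.8] [520.8 132.8] [522.4 133. ] 0.94 [ 0.585  -0.31    0.0604] 0.0001
[422.4 148.6] [507.4 162.6] [508.8 163. ] 0.96 [ 0.5531 -0.3096  0.0606] 0.0
[294.1  89.7] [386.1 102.7] [398.3 109.2] 0.77 [ 0.578  -0.1667  0.0609] 0.0018
[285.1 127.3] [383.1 145.3] [386.3 145.7] 0.35 [ 0.5414 -0.1688  0.0926] 0.0001
[411.1 125.9] [498.1 140.9] [510.4 143.3] 0.54 [ 0.5718 -0.2902  0.0614] 0.0001
[398.4 160.5] [498.4 179.5] [494.9 176.8] 0.76 [ 0.5392 -0.2736  0.1133] 0.0009
yoke xy [ 0.5568404  -0.22362515  0.1015    ] yaw from rails -1.5721115410852784 along [np.float64(-1.591579043810669), np.float64(-1.3942524269203165)] mid ridge centre [ 0.58696605 -0.22409264  0.066     ]
```

Converted, 0.0118 m is 1.18, -0.04 m is -4.

Emit:
shift_gripper --deltas '[{"x": 1.18,"y": -4,"finger_gap": 0.034},{"x": 1.18,"y": -4,"finger_gap": 0.034},{"x": 1.18,"y": -4,"finger_gap": 0.034},{"x": 1.18,"y": -4,"finger_gap": 0.034},{"x": 1.18,"y": -4,"finger_gap": 0.034},{"rz": -0.118,"finger_gap": 0.034},{"rz": -0.118,"finger_gap": 0.034},{"rz": -0.118,"finger_gap": 0.034},{"rz": -0.118,"finger_gap": 0.034},{"rz": -0.118,"finger_gap": 0.034},{"rz": -0.118,"finger_gap": 0.034},{"rz": -0.118,"finger_gap": 0.034},{"rz": -0.118,"finger_gap": 0.034},{"rz": -0.118,"finger_gap": 0.034},{"rz": -0.118,"finger_gap": 0.034},{"rz": -0.118,"finger_gap": 0.034},{"rz": -0.118,"finger_gap": 0.034},{"finger_gap": 0.034},{"finger_gap": 0.034}]'

```text
clock: 3.37
eef_pos: [0.4921, 0.0875, 0.2263]
eef_rot: [-0.0, 0.68, 0.734, -0.0]
ft_force: [-0.3, -0.2, -0.1]
grip_width: 0.0342
grasp_force: 0.0
```

Run:
```python
from h import *
c,p,d=snap("wrist","w3");print(c["xyz"],c["rotation"]);s=manip.observe();print(s["q"],s["eef_pos"],s["eef_rot"])
```

```text
[0.48566757 0.16942291 0.38264633] [ 0.98730856 -0.15427329 -0.00551495  0.03729811]
[ 0.68580155  0.39926516 -1.11877104  1.90617418  0.4053794   1.08923573
 -0.51976534] [0.49207617 0.08794247 0.2263886 ] [-1.93642620e-04  6.79508341e-01  7.33667731e-01 -1.94952625e-04]
```

View pics/w3.png

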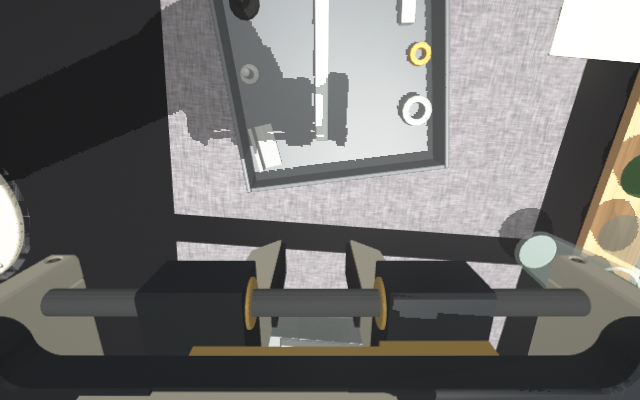

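The wrist view shows the bar nearly vertical at columns 314–328, with its near end at about row 140 and the lower part in the gripper's shadow. The other parts stay clear of its middle. I'll measure it from here and again after moving closer.

Converted, 0.035 m is 3.5, 0.02 m is 2.

Emit:
shift_gripper --deltas '[{"x": 3.5,"z": 2,"finger_gap": 0.034},{"x": 3.5,"z": 2,"finger_gap": 0.034},{"finger_gap": 0.034},{"finger_gap": 0.034}]'

```text
clock: 3.75
eef_pos: [0.4844, 0.1617, 0.1859]
eef_rot: [-0.001, 0.676, 0.737, -0.001]
ft_force: [0.3, -0.8, 0.4]
grip_width: 0.0338
grasp_force: 0.0
```

Create bar.py:
```python
from h import *
K0={'vfov': 65.93850087142498, 'cx': 315.2750006847406, 'cy': 203.4177066277631, 'k1': -0.005038405621587227}
def edges(p,r0,r1,xc,w=24):
    m=(p.min(2)[r0:r1,xc-w:xc+w]>215).astype(np.uint8)
    cs,_=cv2.findContours(m,cv2.RETR_EXTERNAL,cv2.CHAIN_APPROX_NONE);k=max(cs,key=cv2.contourArea)
    q=np.zeros_like(m);cv2.drawContours(q,[k],-1,1,-1)
    out=[(r+r0,np.flatnonzero(q[r])[[0,-1]]+xc-w+[-.5,.5]) for r in range(q.shape[0]) if q[r].any()]
    return out
```

Run:
```python
from bar import *
c3=dict(K0,xyz=np.array([0.48566757,0.16942291,0.38264633]),rotation=np.array([0.98730856,-0.15427329,-0.00551495,0.03729811]))
c4,p4,d=snap("wrist","w4");print(c4["xyz"],c4["rotation"]);p3=cv2.imread("pics/w3.png");s=manip.observe();print(s["eef_pos"],s["eef_rot"])
for c,p,xs in((c3,p3,321),(c4,p4,None)):
    if xs is None: xs=int(proj(c,[.491,.23,.019])[0][0]);print("xc",xs, proj(c,[[.499,.132,.019],[.486,.291,.019]]))
    e=edges(p,3,200,xs);print([e[i] for i in range(0,len(e),max(1,len(e)//7))], e[0][0],e[-1][0])
    for z in(.019,):
        for j in(0,1): 
            w=onz(c,[[v[j],r] for r,v in e],z);f=np.polyfit(w[:,1],w[:,0],1);print(j,"x at y=.21",np.polyval(f,.21).round(4),"yaw",np.degrees(-np.arctan(f[0])).round(2),"y range",w[:,1].min(),w[:,1].max())
```

```text
[0.47732064 0.24344733 0.34237658] [ 0.98714506 -0.15404365 -0.00572457  0.04221877]
[0.48547541 0.15989381 0.18640639] [-1.67581822e-04  6.77011881e-01  7.35971929e-01 -4.53179280e-04]
[(3, array([314.5, 328.5])), (15, array([314.5, 328.5])), (27, array([315.5, 328.5])), (39, array([315.5, 328.5])), (51, array([315.5, 328.5])), (63, array([315.5, 328.5])), (75, array([315.5, 327.5]))] 3 86
0 x at y=.21 0.4827 yaw 5.06 y range 0.18906742914188648 0.2686763811773263
1 x at y=.21 0.4951 yaw 2.37 y range 0.18940029370573047 0.26975881267252605
xc 328 [[326.68168336 211.54608502]
 [329.16129045  53.59522298]]
[(56, array([318.5, 332.5])), (61, array([318.5, 332.5])), (66, array([318.5, 332.5])), (71, array([318.5, 332.5])), (76, array([318.5, 332.5])), (81, array([318.5, 332.5])), (86, array([318.5, 331.5])), (91, array([321.5, 331.5]))] 56 93
0 x at y=.21 0.4861 yaw 7.63 y range 0.25506273457145645 0.2880500418990507
1 x at y=.21 0.4951 yaw 3.93 y range 0.25590469870216764 0.2891879968057632
```

Run:
```python
from bar import *
d=np.load("pics/w4.npy");c=manip.camera_params("wrist")
for u,v in((326,75),(326,65),(345,65),(300,65)):
    o,r=ray(c,[[u,v]]);f=-rot(c["rotation"])[:,2];print(u,v,(o+r[0]/(r[0]@f)*d[v,u]).round(4))
```

```text
326 75 [0.4864 0.2702 0.0166]
326 65 [0.4855 0.2791 0.0171]
345 65 [0.5049 0.2821 0.0048]
300 65 [0.4597 0.2784 0.0042]
```

Emit:
shift_gripper --deltas '[{"x": 2.5,"y": 0.4,"z": 3,"finger_gap": 0.034},{"x": 2.5,"y": 0.4,"z": 3,"finger_gap": 0.034},{"z": 3.5,"finger_gap": 0.034},{"z": 3.5,"finger_gap": 0.034},{"z": 1.6,"finger_gap": 0.034},{"finger_gap": 0.034},{"finger_gap": 0.034}]'

```text
clock: 4.38
eef_pos: [0.4903, 0.2083, 0.0407]
eef_rot: [0.0, 0.678, 0.735, -0.001]
ft_force: [0.3, 0.5, 0.7]
grip_width: 0.0332
grasp_force: 0.0
```

Run:
```python
from bar import *
c,p,d=snap("wrist","w5");s=manip.observe();print(s["eef_pos"],c["xyz"]);print(proj(c,[[s["eef_pos"][0],s["eef_pos"][1],.019],[.4895,.21,.019],[.4825,.285,.019],[.499,.134,.019]]).round(1))
```

```text
[0.49110386 0.20912223 0.04179424] [0.48345763 0.29035199 0.19695335]
[[317.4 240.2]
 [314.9 238.8]
 [313.  114.3]
 [319.9 338.1]]
```

View pics/w5.png

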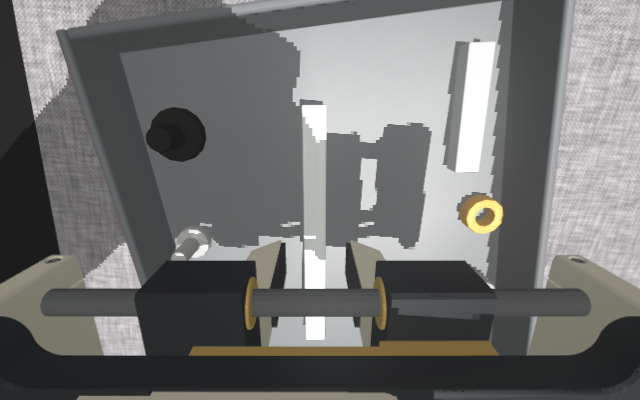

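The bar spans columns 303–327, centred between the fingers at about 316, with its ends at rows 104 and 340. The grip is therefore close to its middle. Descend and grip.

Emit:
shift_gripper --deltas '[{"x": 0.2,"z": 1.6,"finger_gap": 0.034},{"z": 1.6,"finger_gap": 0.034},{"finger_gap": 0.034},{"finger_gap": 0.034},{"finger_gap": 0},{"finger_gap": 0},{"finger_gap": 0},{"finger_gap": 0},{"finger_gap": 0},{"finger_gap": 0}]' --clamp_n 40

```text
clock: 5.27
eef_pos: [0.4902, 0.2119, 0.0096]
eef_rot: [0.001, 0.677, 0.736, 0.0]
ft_force: [-0.2, -1.8, 6.6]
grip_width: 0.0137
grasp_force: 40.0
```

Emit:
shift_gripper --deltas '[{"z": -2,"finger_gap": 0},{"z": -3,"finger_gap": 0},{"z": -4,"finger_gap": 0},{"z": -4,"finger_gap": 0},{"x": -2,"y": 0.2,"z": -2,"finger_gap": 0},{"x": -4,"y": 0.27,"finger_gap": 0},{"x": -4,"y": 0.27,"finger_gap": 0},{"x": -4,"y": 0.27,"finger_gap": 0},{"x": -4,"y": 0.27,"finger_gap": 0},{"x": -4,"y": 0.27,"finger_gap": 0},{"x": -4,"y": 0.27,"finger_gap": 0},{"x": -4,"y": 0.27,"finger_gap": 0},{"x": -4,"y": 0.27,"finger_gap": 0},{"x": -4,"y": 0.27,"finger_gap": 0},{"x": -3,"y": 0.27,"finger_gap": 0},{"x": -2,"finger_gap": 0},{"rz": 0.055,"x": -1,"finger_gap": 0},{"rz": 0.055,"finger_gap": 0},{"finger_gap": 0},{"finger_gap": 0}]' --clamp_n 50

```text
clock: 6.93
eef_pos: [0.5547, -0.2238, 0.1586]
eef_rot: [-0.0, 0.716, 0.698, -0.0]
ft_force: [0.5, -0.1, -0.6]
grip_width: 0.0129
grasp_force: 50.0
```

Run:
```python
from bar import *
c,p,d=snap("wrist","w6");T,pt,_=snap("top","top6");s=manip.observe();print(s["eef_pos"],s["eef_rot"],s["grip_width"],s["q"],c["xyz"],c["rotation"])
print(np.degrees(2*np.arctan2(s["eef_rot"][2],s["eef_rot"][1])))
a=s["eef_pos"];print("bar centre px",proj(c,a+[0,0,.0025]),"lugs",proj(c,[[.554,-.1685,.1015],[.557,-.2785,.1015]]))
```

```text
[ 0.55490324 -0.22335759  0.15876787] [-1.26917969e-04  7.15591756e-01  6.98518734e-01  3.48450107e-05] 0.013442908436121916 [ 1.00662404  0.63101758 -0.92730222  1.73580767  0.56851124  1.06818969
 -0.1384258 ] [ 0.5565849  -0.14176787  0.31504407] [ 0.98794452 -0.15426866  0.00205337 -0.0127508 ]
88.61656556056454
bar centre px [[316.07588415 258.9071872 ]] lugs [[312.55380345 145.72608451]
 [320.27200239 285.25959319]]
```

View pics/w6.png

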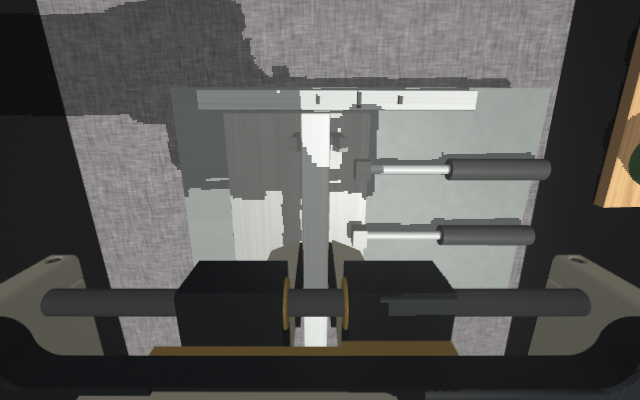

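The bar runs at columns 302–330, centred on 316. The left-rail ridges are at columns 318, 359 and 400 (row 99), and prongs of the +y lug show on both sides of the bar near row 142. I'll enlarge this to check the alignment.

Run:
```python
from bar import *
c=manip.camera_params("wrist");c=dict(c,xyz=np.array([0.5565849,-0.14176787,0.31504407]),rotation=np.array([0.98794452,-0.15426866,0.00205337,-0.0127508]))
print(onz(c,[[318,99],[359,99],[400,99]],.066).round(4),onz(c,[[302,120],[330,120],[316,113]],.168).round(4))
p=cv2.imread("pics/w6.png")[80:200,260:420];cv2.imwrite("pics/w6c.png",cv2.resize(p,None,fx=4.8,fy=4.8,interpolation=cv2.INTER_CUBIC))
```

```text
[[ 0.5587 -0.1376  0.066 ]
 [ 0.5901 -0.1384  0.066 ]
 [ 0.6215 -0.1392  0.066 ]] [[ 0.5503 -0.1483  0.168 ]
 [ 0.5632 -0.1486  0.168 ]
 [ 0.5568 -0.1454  0.168 ]]
```

View pics/w6c.png

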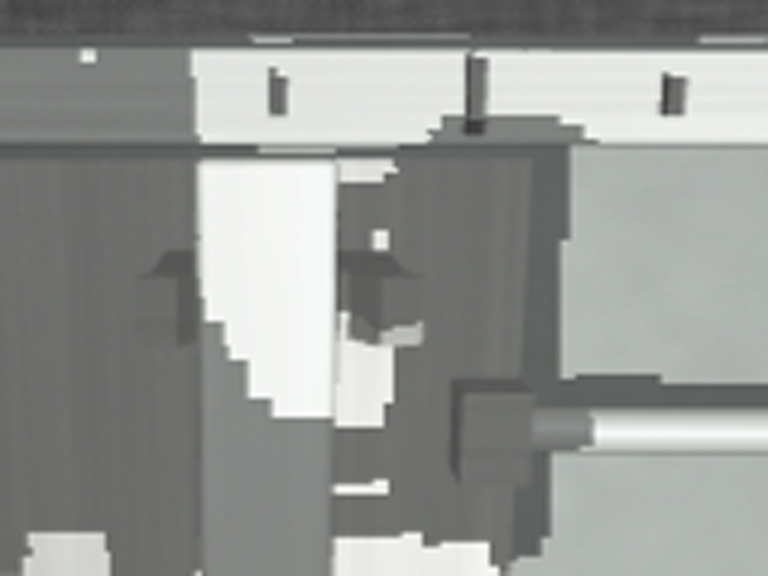

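The lug's top runs from column 288.8 to 348.1, centred on 318.4 at row 142, and the bar's centre line is at column 315.6 near there. I'll convert both to metres.

Run:
```python
from bar import *
c=manip.camera_params("wrist");c=dict(c,xyz=np.array([0.5565849,-0.14176787,0.31504407]),rotation=np.array([0.98794452,-0.15426866,0.00205337,-0.0127508]))
print(onz(c,[[288.75,142],[348.1,142],[318.4,142]],.1015).round(4))
# bar edges in crop: rows 180 and 560 : (198,336),(200,333)
print(onz(c,np.array([[198,180],[336,180],[201,500],[333,500]])/4.8+[260,80],.168).round(4))
```

```text
[[ 0.5378 -0.1656  0.1015]
 [ 0.5784 -0.1666  0.1015]
 [ 0.5581 -0.1661  0.1015]]
[[ 0.55   -0.1472  0.168 ]
 [ 0.5632 -0.1475  0.168 ]
 [ 0.549  -0.1787  0.168 ]
 [ 0.5625 -0.1791  0.168 ]]
```

Emit:
shift_gripper --deltas '[{"y": 0.22,"z": 2,"finger_gap": 0},{"z": 2,"finger_gap": 0},{"z": 1,"finger_gap": 0},{"z": 0.7,"finger_gap": 0},{"finger_gap": 0},{"finger_gap": 0}]' --clamp_n 50

```text
clock: 7.53
eef_pos: [0.5574, -0.2239, 0.102]
eef_rot: [-0.0, 0.716, 0.698, 0.0]
ft_force: [-0.4, 0.1, -0.5]
grip_width: 0.0134
grasp_force: 50.0
```

Run:
```python
from bar import *
c,p,d=snap("wrist","w7");s=manip.observe();print(s["eef_pos"],s["ft_force"],s["moment"],c["xyz"],c["rotation"])
cv2.imwrite("pics/w7c.png",cv2.resize(p[60:260,220:420],None,fx=2.9,fy=2.9,interpolation=cv2.INTER_CUBIC))
```

```text
[ 0.55779178 -0.22409484  0.1025043 ] [ 0.06852694 -0.0741634  -1.10431623] [-0.01483708 -0.07998453  0.03258117] [ 0.55922619 -0.14181269  0.25837211] [ 0.98794202 -0.15424138  0.00194355 -0.01328135]
```

View pics/w7c.png

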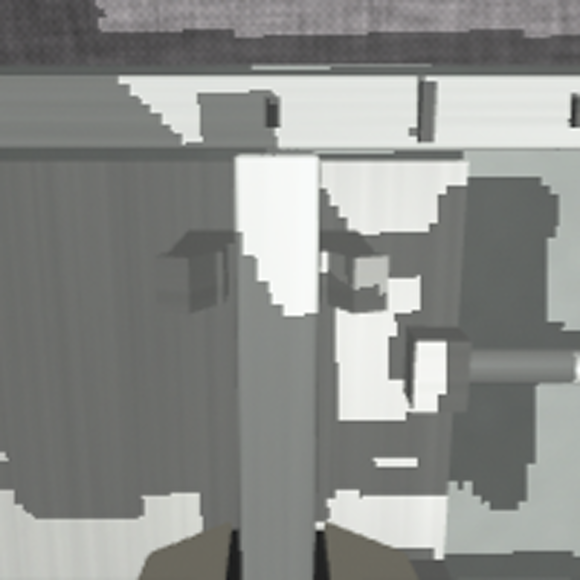

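The lug's top spans crop columns 160–390, centred on 275, and the bar spans 236–320, centred on 278. The bar is therefore within about 1 mm of the notch centre, so I'll lower it.

Converted, 0.006 m is 0.6, 0.003 m is 0.3.

Emit:
shift_gripper --deltas '[{"y": -0.05,"z": 0.6,"finger_gap": 0},{"z": 0.6,"finger_gap": 0},{"z": 0.3,"finger_gap": 0},{"finger_gap": 0},{"finger_gap": 0}]' --clamp_n 50

```text
clock: 8.0
eef_pos: [0.5564, -0.2243, 0.0865]
eef_rot: [-0.0, 0.717, 0.697, -0.0]
ft_force: [-0.5, 0.3, -1.1]
grip_width: 0.0135
grasp_force: 50.0
```

Emit:
shift_gripper --deltas '[{"z": 0.1,"finger_gap": 0},{"finger_gap": 0},{"finger_gap": 0}]'

```text
clock: 8.25
eef_pos: [0.5568, -0.2243, 0.0859]
eef_rot: [0.0, 0.717, 0.698, 0.0]
ft_force: [0.2, 0.1, -0.8]
grip_width: 0.0134
grasp_force: 50.0
```

Not touching yet, so go down in fine steps until the force rises.

Emit:
shift_gripper --deltas '[{"z": 0.1,"finger_gap": 0},{"finger_gap": 0},{"finger_gap": 0}]'

```text
clock: 8.5
eef_pos: [0.5569, -0.2244, 0.0852]
eef_rot: [0.0, 0.717, 0.697, 0.0]
ft_force: [0.4, -0.5, 2.4]
grip_width: 0.0136
grasp_force: 50.0
```

Emit:
shift_gripper --deltas '[{"z": 0.1,"finger_gap": 0},{"finger_gap": 0},{"finger_gap": 0}]'

```text
clock: 8.75
eef_pos: [0.557, -0.2244, 0.0851]
eef_rot: [0.0, 0.717, 0.698, -0.0]
ft_force: [-3.8, 0.5, 10.1]
grip_width: 0.0133
grasp_force: 50.0
```

Seated: contact came at TCP z 0.085 as predicted. Ease the downward push slightly and slide.

Converted, 0.001 m is 0.1, -0.0007 m is -0.07.

Emit:
shift_gripper --deltas '[{"y": 0.1,"z": -0.07,"finger_gap": 0},{"y": 0.1,"finger_gap": 0},{"y": 0.1,"finger_gap": 0},{"finger_gap": 0}]'

```text
clock: 9.08
eef_pos: [0.5592, -0.2244, 0.0851]
eef_rot: [-0.0, 0.717, 0.697, -0.001]
ft_force: [-3.4, 0.7, 7.8]
grip_width: 0.0135
grasp_force: 50.0
```

Emit:
shift_gripper --deltas '[{"y": 0.4,"finger_gap": 0},{"y": 0.6,"finger_gap": 0},{"y": 0.6,"finger_gap": 0},{"y": 0.6,"finger_gap": 0},{"y": 0.5,"finger_gap": 0},{"finger_gap": 0},{"finger_gap": 0}]'

```text
clock: 9.67
eef_pos: [0.5852, -0.2251, 0.0851]
eef_rot: [-0.001, 0.717, 0.697, -0.002]
ft_force: [-7.5, -0.0, 11.0]
grip_width: 0.0133
grasp_force: 50.0
```

Run:
```python
from bar import *
c,p,d=snap("wrist","w8");s=manip.observe();print(s["eef_pos"],s["ft_force"],s["moment"]);print(c["xyz"],c["rotation"])
cv2.imwrite("pics/w8c.png",cv2.resize(p[20:220,230:430],None,fx=2.9,fy=2.9,interpolation=cv2.INTER_CUBIC))
snap("top","top8")
```

```text
[ 0.58502694 -0.22515831  0.08506828] [-7.7450365   0.3435218  11.29030693] [0.12416966 1.66465932 0.01913591]
[ 0.58770355 -0.14290002  0.24138596] [ 0.9878373  -0.15485717  0.00380962 -0.01349886]
```

View pics/w8c.png

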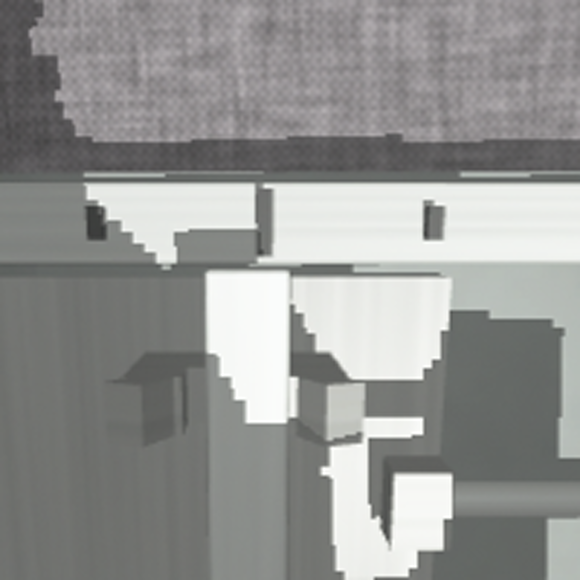

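The lug's top spans crop columns 107–363, centred on 235, with the bar against its +x side (207–289). The ridges are at columns 95, 265 and 435, so the lug is still a little short of the middle ridge.

Run:
```python
from bar import *
c=dict(K0,xyz=np.array([0.58770355,-0.14290002,0.24138596]),rotation=np.array([0.9878373,-0.15485717,0.00380962,-0.01349886]))
f=lambda u,v,z:onz(c,[[u/2.9+230,v/2.9+20]],z)[0]
yaw=np.radians(-1.5);ex=np.array([np.cos(yaw),np.sin(yaw),0])
for n,a in(("ridges",[(95,220,.066),(265,220,.066),(435,220,.066)]),("lug",[(107,410,.1015),(363,410,.1015),(235,410,.1015)]),("bar",[(207,330,.0945),(289,330,.0945)])): print(n,[round(float(f(*q)@ex),4) for q in a])
```

```text
ridges [0.5624, 0.5939, 0.6254]
lug [0.5686, 0.6089, 0.5888]
bar [0.5842, 0.5974]
```

Emit:
shift_gripper --deltas '[{"y": 0.3,"finger_gap": 0},{"y": 0.3,"finger_gap": 0},{"finger_gap": 0},{"finger_gap": 0},{"finger_gap": 0}]'

```text
clock: 10.18
eef_pos: [0.5906, -0.2253, 0.0851]
eef_rot: [-0.001, 0.717, 0.697, -0.002]
ft_force: [-8.7, 0.8, 12.0]
grip_width: 0.0136
grasp_force: 50.0
```

Run:
```python
from bar import *
c,p,d=snap("wrist","w9");s=manip.observe();print(s["eef_pos"],s["ft_force"],s["moment"])
ex=np.array([np.cos(-.0262),np.sin(-.0262),0]);print("TCP own x",s["eef_pos"]@ex)
np.savez("pics/w9.npz",x=c["xyz"],r=c["rotation"])
cv2.imwrite("pics/w9c.png",cv2.resize(p[20:220,230:430],None,fx=2.9,fy=2.9,interpolation=cv2.INTER_CUBIC))
```

```text
[ 0.59058128 -0.22528888  0.08510334] [-9.15418916  0.69530073 12.50158416] [ 0.24517287  1.82957109 -0.00661774]
TCP own x 0.596280488412046
```

View pics/w9c.png

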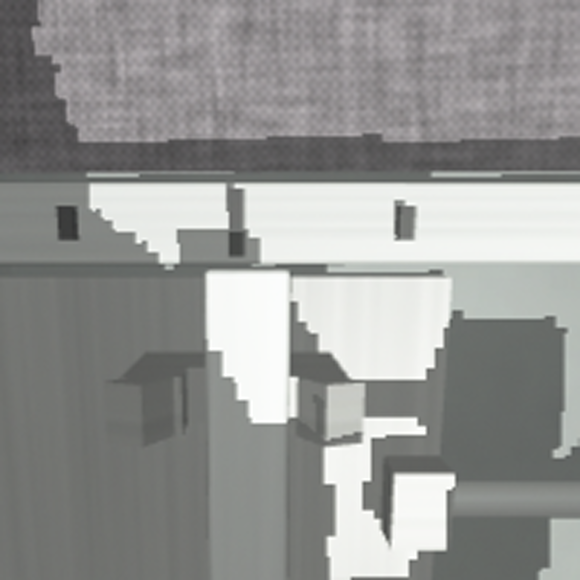

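The middle ridge (column 236) is now level with the lugs' middle (235). The bar is still seated, and the 9 N force matches half open. Hand in.

Emit:
shift_gripper --deltas '[{"finger_gap": 0},{"finger_gap": 0},{"finger_gap": 0}]'

```text
clock: 10.48
eef_pos: [0.5905, -0.2253, 0.0851]
eef_rot: [-0.001, 0.717, 0.697, -0.002]
ft_force: [-8.3, -0.3, 11.6]
grip_width: 0.0132
grasp_force: 50.0
```

```bash
python3 -c "
from bench import manip
print(manip.finish_job())"
```

```text
the job is handed in; nothing more can be done
None
```

I laid the bar in both notches, roughly centred, slid the shutter to about 32 mm (half open, by the rail ridges and the spring force), and handed in at 10.5 s still holding the bar; no verdict came back.

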